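Level the work rest and clamp the offcut with the ratchet trigger

ROBOT

A 6-joint arm with a two-finger parallel gripper is mounted at the origin on the work surface; the furniture and walls round the work are solid. World frame = base frame: x ahead of the robot, y to its left, z up, the work surface at z = 0. Lengths are in mm, angles in degrees, forces in N, time in s.
With the tool pointing down it reaches from about 325 to 925 mm from the base axis. Payload 3.1 kg.
Tool frame: the origin (TCP) lies at the very end of the fingers, on their centre line; the grasp point (between the pads) lies grasp_offset behind it (grasp_offset is the distance from the TCP to the grasp point, in mm); z points along the fingers, y is the line along which they close (so a half turn about z gives the same grasp; the last joint's range is limited). The gripper opens to 85 mm and grips with 20 to 120 N. Pads are 22 mm wide; open, the fingers measure 114 mm over their backs; the gripper's body (76 mm by 85 mm) begins 54 mm behind the grasp point. The pads swing forward as they close: fully open they stand 13 mm farther back than shut.
Start: joints at [60.321, 12.427, 92.441, -0, 75.132, -6.429], TCP at [246.704, 574.261, 231.3] pointing down, gripper open.
Joint ranges: [-157.48, 157.48], [-44.54, 120.13], [17.64, 146.25], [-64.5, 244.5], [7.68, 150.69], [-147.95, 147.95]. Speed limits (degrees/s): [159.86, 159.86, 180, 180, 180, 180].

INTERFACE

Orientations are given as [roll, pitch, yaw] about the fixed x, y, z axes, in that order (R = Rz(yaw) Ry(pitch) Rx(roll)).
In Python, from station import * gives the robot as it stands. Calls block until the motion is done:
- goto(position, orientation): joint-space move of the TCP to a pose.
- move_l(position, attitude=None, speed=150): straight line of the TCP; attitude=None keeps the orientation; speed is the mean speed in mm/s.
- move_j(angles): joint-space move.
- grip(opening, squeeze=None): finger opening in mm; squeeze is the grip in N (None keeps the last); returns when the fingers have stopped.
- wait(seconds).
- solve_ik(position, orientation): joint angles nearest the present ones, or None.
- get_obs(): the state.
- get_image(name): name is "scene" or "top" or "wrist"; returns the picture (384x512x3 uint8, red, green, blue); there is no depth.
- get_calibration(name): a dict with "fx", "fy", "cx", "cy" (pixels), "D" ([k1, k2, p1, p2, k3] as OpenCV has them; the pictures are not rectified), "R" (3x3) and "t" (3): a world point X has camera coordinates R X + t; the wrist camera has in their place "mount" (4x4, takes a point from camera to tool coordinates, whose origin is the TCP and whose axes are the flange's). Camera axes: x right, y down, z forward; pixel columns grow to the right and rows downward; lengths in mm; the calibration is good to about 2 mm. A picture is of the moment at which its call begins: read the wrist's pose just before it. get_calibration takes no time and is no camera call.
A pose or a line that the arm cannot do raises Unreachable and nothing moves.
- sign_off(): hands the job in; it is judged then, once.
Trained networks look in the newest picture that a camera, given by its name, has taken for a name from the list of things; names that differ only in an ending like _2 or _b are one class to them, and where a whole thing is asked for, a point or a joint stands for the part that bears it (a point fixed in the world has none). Each returns a list of dicts, best first, with "score" (0 to 1); they miss things now and then, are a little off and sometimes report something else, mostly with a low value. They report only what shows in the picture. A call takes as long as a camera call. They do not tell look-alikes from the thing itself.
- spot_in(name, camera): "extent" ([centre column, centre row, width, height] in pixels, round what is visible of it).
- regions_of(name, camera): "region" (384x512 bool, what is visible of it) and "extent" ([centre column, centre row, width, height] in pixels, round what is visible of it).
The state is a dict: "t": time; "joint_pos": joint angles; "qvel": joint speeds; "effort": joint torques, N m; "tcp_pos": TCP position; "ee_rot": TCP orientation; "wrist_force": force on the tool from outside, world axes, zero at the start; "moment": the same for the moment, N m; "grip_width": finger opening in mm; "grip_force": force on a finger pad.
Only numpy, scipy, OpenCV 4.12 (cv2) and the standard library are available. Lean on these libraries where they do the work, as an engineer would, in place of code of your own. Each camera call takes 0.05 s, during which the arm holds its last target. There are 200 camera calls.

TASK

First turn the wing knob until the hinged work rest under the pine offcut sits level. Then pump the trigger of the ratchet clamp towards its handle, without pushing the jaw by hand, until the sprung jaw pad has the offcut pressed against the fixed jaw and is pushed about halfway into its spring travel: never let it bottom out, or the soft pine is crushed. Finish still holding the trigger squeezed, with the offcut clamped, and leave the tools lying round about where they are.

Things in the scene. Friction and masses are not known exactly. Their poses are not given: they have to be found in the camera images.
- jig: the clamping jig, screwed to the table: a plywood board 170 (x) x 420 (y) x 18 mm, from jig y -230 to 190. Origin on its underside. y is the clamping direction, from trigger to fixed jaw; z up; its -x side faces the robot. Position and yaw (up to 0.25 rad either way) vary. Positions called 'jig' below are in this frame, in mm
- fixed_jaw (a point): on the fixed wooden jaw of the jig at its +y end, 100 wide, 82 mm tall, top 100 mm above the table. The point is the bottom centre of its clamping face (jig 0, 150, 18); the clamping face looks to jig -y
- rest_tilt (a joint): tilt (rad) of the hinged work rest: 0 = level, negative = the edge nearest the robot hangs low. A 10 mm wooden plate 135 x 84 mm, hinged along jig y at its far edge (jig x 72, z 43), with an 80 mm slotted tongue towards the robot round the screw. Starts at -0.11 to -0.045; follows the screw: tilt = 0.055 x screw angle
- rest_top (a point): middle of the work rest's upper surface; 56 mm above the table when level. Its axes tilt with the rest
- screw_angle (a joint): angle (rad) of the upright tilt screw with the wing knob; grows clockwise seen from above, and clockwise raises the rest's near edge; 0 = rest level. Starts between -2.0 and -0.8. Stays where it is left (friction 0.05 N m)
- screw_grip (a point): centre of the wing of the knob, on the screw's axis (jig -125, 100, 88). The wing is an upright black bar 50 long x 12 thick x 26 mm tall (75 to 101 mm above the table) on a round hub 30 mm across; the point's x axis runs along the bar and turns with it (jig x axis at screw = 0), z up. The knob does not rise or sink
- trigger_angle (a joint): trigger angle (rad) about its pivot (jig 0, -90, 100; axis along jig x): 0 = at rest, leaning 0.3 rad to jig +y; 0.6 = fully squeezed, leaning 0.3 rad to jig -y. Spring return (1.5 to 2.5 N at the grip). It drives the rod 32.5 mm per rad, catching teeth 6 mm apart: a full stroke advances the jaw 12 to 19 mm. On the return the jaw stays (12 N rod friction)
- trigger_grip (a point): point on the lever 88 mm above its pivot, 18 mm below its top end: take it here. At rest at jig (0, -64, 184), fully squeezed at (0, -116, 184), 188 at mid-stroke
- trigger: the trigger's lever: black bar 16 x 16 mm, 106 mm long above its pivot. Origin on the pivot, axes parallel to the jig's at rest; its sides to jig +x and -x are free. Behind it (jig -y) stands the fixed pistol handle, 30 x 26 mm, front face at about jig y -160 at grip height, top 190 mm above the table
- jaw_travel (a joint): travel (m) of the push rod with the moving jaw towards the fixed jaw. Starts between 0 and 0.03; it can go to 0.10
- jaw: the moving jaw: steel plate 70 x 12 x 34 mm on the end of a toothed push rod. Origin on the rod, 72 mm above the table, within the plate (plate spans jig y -4 to 8, plus the jaw travel)
- pad_travel (a joint): how far (m) the sprung pad is pushed back towards the jaw plate: 0 = free, 0.020 = bottomed out. The spring gives 1 N per mm, so 0.010 is about 10 N on the offcut; at the trigger grip this adds about 0.4 N per mm to the 5 to 8 N that moving the rod takes
- pad: the wooden face of the sprung pad, 70 x 10 x 30 mm, in front of the jaw plate on two guide pins (gap between plate and pad: 22 mm when free, 2 mm when bottomed out). Origin: centre of its back
- pad_front (a point): centre of the pad's clamping face (jig 0, 40 + jaw travel - pad travel, 76)
- block: pine offcut 120 x 44 x 32 mm lying on the work rest along the jaws, its 44 mm across them, 1 to 9 mm away from the fixed jaw at the start (the clamp pushes it home). Origin: centre of its underside; its long side runs 0.349 rad clockwise from its own x axis
- sanding_block: bystander: cork sanding block 110 x 64 x 29 mm on the table in front of the jig
- nailset: bystander: steel nail set 78 x 107 x 11 mm on the table in front of the jig
- pencil: bystander: pencil 45 x 191 x 8 mm on the table behind the jig
- tape_roll: bystander: masking tape roll 90 mm across, 22 mm tall, to the robot's left
- screw_jar: bystander: jar of screws 68 mm across, 90 mm tall, to the robot's right
Not all that is in view belongs to the job. What is shaped like the block but red is not meant.

How it is judged:
By the outcome, as a careful person would: the job done as asked, in the order asked, and still so for the second after the job is handed in, while the arm keeps its last pose, push and grip.
It also fails if it takes over 72 s, if anything falls off the work surface, if the arm or the gripper's body presses on something with over 40 N, if the wrist force passes 120 N, or if a joint passes its speed limit or range.

## Working session

There is one attempt and no reset: what is moved stays moved. The work goes in short steps, each a Python script; the robot and the scene stay as the last script left them, time stands still between calls to the robot, and variables do not carry over. Pictures are saved under pics/ and viewed, at most 10 in all, crops included, and the job is handed in when it is done.

```bash
mkdir -p pics; ls
python3 - <<'E'
from station import *
import cv2,numpy as np
o=get_obs();print({k:(np.round(v,2).tolist() if not isinstance(v,dict) else v) for k,v in o.items()})
ims=[]
for n in("scene","top"):
    im=get_image(n);cv2.imwrite(f"pics/{n}0.png",cv2.resize(im[:,:,::-1],(800,600)))
    c=get_calibration(n);print(n,{k:np.round(v,3).tolist() for k,v in c.items()})
    for t in["jig","fixed_jaw","screw_grip","trigger","jaw","pad","block","rest_top"]:
        try:print(t,[(round(d["score"],2),np.round(d["extent"]).tolist()) for d in spot_in(t,n)[:3]])
        except Exception as e:print(t,e)
print({k:np.round(v,3).tolist() for k,v in get_calibration("wrist").items()})
E
```

```text
pics
{'t': 0.0, 'joint_pos': [60.32, 12.48, 92.53, 0.0, 75.13, -6.43], 'qvel': [-0.0, -0.05, 0.03, 0.05, -0.04, 0.02], 'effort': [-0.0, -39.68, -30.38, -0.0, 0.01, -0.0], 'tcp_pos': [246.28, 573.53, 229.93], 'ee_rot': [-179.86, -0.02, 156.75], 'wrist_force': [0.61, -0.1, -0.31], 'moment': [-0.02, 0.02, 0.02], 'grip_force': 0.0, 'grip_width': 85.24}
scene {'fx': 421.523, 'fy': 421.523, 'cx': 255.154, 'cy': 191.158, 'D': [-0.076, 0.0, 0.0, 0.0, 0.0], 'R': [[0.913, -0.408, 0.019], [-0.291, -0.682, -0.671], [0.287, 0.607, -0.741]], 't': [-472.184, 236.186, 1204.623]}
jig [(0.72, [289.0, 218.0, 134.0, 121.0]), (0.65, [169.0, 171.0, 23.0, 22.0])]
fixed_jaw [(0.96, [286.0, 220.0, 133.0, 123.0])]
screw_grip [(0.54, [298.0, 213.0, 57.0, 61.0]), (0.49, [239.0, 198.0, 8.0, 22.0])]
trigger [(0.61, [278.0, 189.0, 19.0, 15.0]), (0.49, [306.0, 202.0, 3.0, 29.0]), (0.25, [286.0, 219.0, 130.0, 125.0])]
jaw [(0.85, [297.0, 212.0, 57.0, 62.0])]
pad [(0.55, [279.0, 191.0, 24.0, 19.0])]
block [(0.95, [243.0, 155.0, 28.0, 24.0]), (0.69, [177.0, 203.0, 44.0, 22.0]), (0.63, [267.0, 178.0, 35.0, 25.0])]
rest
[... 385 characters left out ...]
, [275.0, 188.0, 139.0, 104.0]), (0.5, [255.0, 175.0, 23.0, 18.0]), (0.3, [293.0, 225.0, 23.0, 39.0])]
screw_grip []
trigger [(0.66, [294.0, 157.0, 15.0, 11.0])]
jaw [(0.71, [271.0, 174.0, 50.0, 24.0])]
pad [(0.71, [232.0, 180.0, 25.0, 41.0]), (0.61, [256.0, 175.0, 22.0, 23.0])]
block [(0.92, [165.0, 192.0, 32.0, 41.0]), (0.74, [231.0, 182.0, 24.0, 43.0]), (0.73, [295.0, 159.0, 13.0, 13.0])]
rest_top [(0.81, [242.0, 194.0, 24.0, 74.0]), (0.7, [252.0, 174.0, 12.0, 23.0])]
{'fx': 276.876, 'fy': 276.876, 'cx': 252.827, 'cy': 195.793, 'D': [-0.042, 0.0, 0.0, 0.0, 0.0], 'mount': [[0.001, -0.958, -0.288, 74.005], [1.0, 0.001, -0.001, 0.339], [0.001, -0.288, 0.958, -143.768], [0.0, 0.0, 0.0, 1.0]]}
```

View pics/scene0.png

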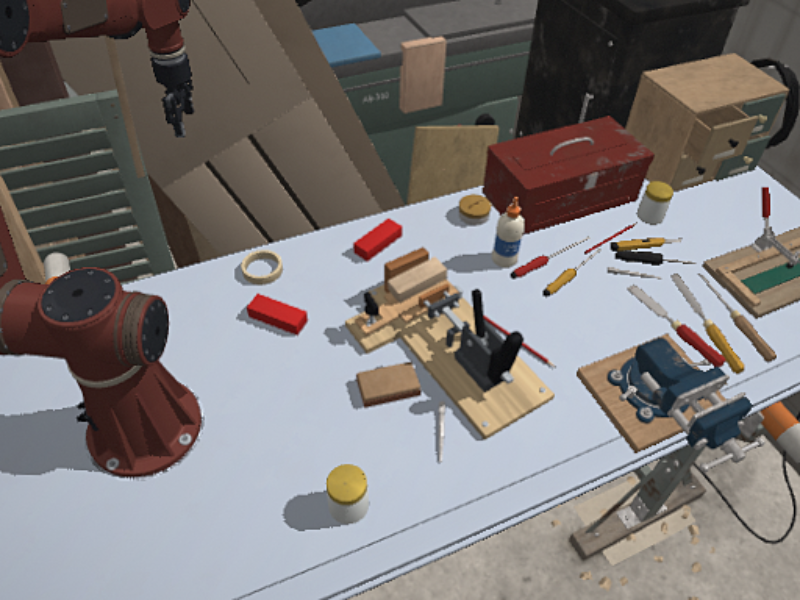

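View pics/top0.png

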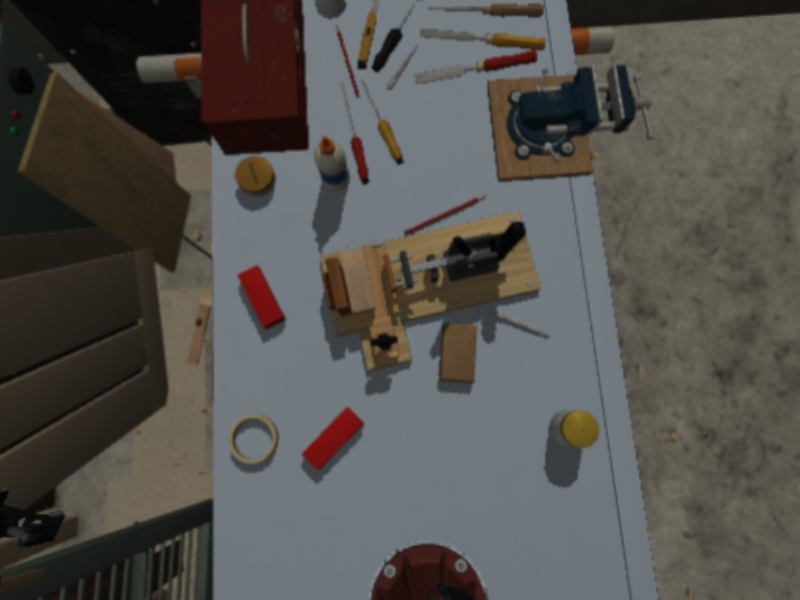

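Scene view (800x600): the jig is at about (450,340), the pine offcut at (418,278), knob at (372,303), trigger lever at (478,312) and pistol handle at (508,350). In the top view the board corners are near (521,212), (540,290) and (322,255).

Look-alikes (scene px):
- **Offcut:** pine (418,278) or the red blocks (378,238) and (277,313). I choose the pine one.
- **Lever:** slim bar (478,312) or the thick handle (508,350). I choose the slim bar nearer the jaw.
- **Clamp:** the vise (690,380) and the toggle clamp (770,240) aren't meant.

Next I get a coarse pose, then close wrist views.

```bash
cat > h.py <<'E'
from station import *
import cv2,numpy as np
from scipy.spatial.transform import Rotation as Ro
from scipy.optimize import least_squares
def cam(name,obs=None):
    c=get_calibration(name);K=np.array([[c["fx"],0,c["cx"]],[0,c["fy"],c["cy"]],[0,0,1.]]);D=np.array(c["D"],float)
    if name=="wrist":
        T=np.eye(4);T[:3,:3]=Ro.from_euler("xyz",obs["ee_rot"],degrees=True).as_matrix();T[:3,3]=obs["tcp_pos"]
        W=np.linalg.inv(T@np.array(c["mount"]));R,t=W[:3,:3],W[:3,3]
    else:R,t=np.array(c["R"]),np.array(c["t"])
    return K,D,R,t
def proj(P,C):
    K,D,R,t=C;return cv2.projectPoints(np.asarray(P,float).reshape(-1,1,3),cv2.Rodrigues(R)[0],t,K,D)[0][:,0]
def unproj(uv,z,C):
    K,D,R,t=C;n=cv2.undistortPoints(np.asarray(uv,float).reshape(-1,1,2),K,D)[:,0]
    d=np.c_[n,np.ones(len(n))]@R;o=-R.T@t
    return o+d*((z-o[2])/d[:,2])[:,None]
def j2w(p,pose):
    x,y,a=pose;p=np.atleast_2d(p).astype(float);c,s=np.cos(a),np.sin(a)
    return np.c_[x+c*p[:,0]-s*p[:,1],y+s*p[:,0]+c*p[:,1],p[:,2]]
def fit(obs,p0):  # obs: list of (jigpts, uv, C)
    f=lambda q:np.concatenate([(proj(j2w(P,q),C)-np.asarray(uv)).ravel() for P,uv,C in obs])
    r=least_squares(f,p0,loss="soft_l1");return r.x,r.fun
E
python3 - <<'E'
from h import *
C=cam("top");S=cam("scene")
P=[[85,-230,18],[-85,-230,18],[85,190,18]]
uv=np.array([[521,212],[540,290],[322,255]])*.64
print(unproj(uv,18,C))
Ps=[[-85,-230,18],[85,-230,18],[-125,100,101]];us=np.array([[486,436],[553,393],[371,297]])*.64
q,r=fit([(P,uv,C),(Ps,us,S)],[550,0,-.1]);print(q,r.round(1))
w=j2w([0,-20,0],q)[0];print(w)
for yaw in(180,0,90,-90):print(yaw,solve_ik([w[0]-90,w[1],320],[180,0,yaw]))
E
```

```text
[[ 727.13553962 -253.13751487   18.        ]
 [ 560.82794844 -271.44859587   18.        ]
 [ 666.31700785  159.91658178   18.        ]]
[ 5.58739305e+02 -1.30395872e+01  2.50255036e-01] [-10.8   9.5  -3.5   9.   -9.2  22.9 -13.6  -1.6 -14.6  -4.5 -20.1   5.1]
[563.69232634 -32.4165731    0.        ]
180 [ -12.39291033  -10.012562    105.81601213    0.           84.19654987
 -102.39291033]
0 [-1.23929103e+01 -1.00125620e+01  1.05816012e+02 -2.54444375e-14
  8.41965499e+01  7.76070897e+01]
90 [-12.39291033 -10.012562   105.81601213   0.          84.19654987
 -12.39291033]
-90 None
```

```bash
sed -i 's/loss="soft_l1"/loss="soft_l1",x_scale=[100,100,.3]/' h.py
python3 - <<'E'
from h import *
C=cam("top");S=cam("scene")
P=[[85,-230,18],[-85,-230,18],[85,190,18]]
uv=np.array([[521,212],[540,290],[322,255]])*.64
Ps=[[-85,-230,18],[85,-230,18],[-125,100,101]];us=np.array([[486,436],[553,393],[371,297]])*.64
q,r=fit([(P,uv,C),(Ps,us,S)],[620,-40,.12]);print(q,r.round(1))
w=j2w([-20,0,0],q)[0];a=np.degrees(q[2])
# camera sits +x tool 74; with yaw 0: tool x->world x ; camera looks back toward -x tool tilt
for yaw in (0,180):
    pos=[w[0]-74+ (60 if yaw==0 else 90),w[1],330]
    print(yaw,solve_ik(pos,[180,0,yaw]))
goto([w[0]-10,w[1],345],[180,0,0])
o=get_obs();print(o["tcp_pos"],o["ee_rot"],o["t"]);im=get_image("wrist")
cv2.imwrite("pics/w1raw.png",im[:,:,::-1]);cv2.imwrite("pics/w1.png",cv2.resize(im[:,:,::-1],(800,600)))
import json;json.dump({k:list(np.ravel(o[k])) for k in("tcp_pos","ee_rot")},open("w1.json","w"))
print(proj(j2w(P+Ps,q),cam("wrist",o))/.64)
E
```

```text
[ 6.12298677e+02 -3.49916444e+01  1.44512828e-01] [-0.9 -0.6  1.1 -0.2 -1.7 -0.7 -1.9  0.   0.7  1.  -0.6  0.8]
0 [-1.06804764e+01  3.28772276e+00  9.21164735e+01 -2.54444375e-14
  8.45958037e+01  7.93195236e+01]
180 [ -10.15420863    7.03536603   88.09012284    0.           84.87451113
 -100.15420863]
[582.47223984 -36.99457808 344.77997992] [-1.79974716e+02  2.03346300e-02  7.83200443e-02] 3.4083
[[606.12371488 102.35516628]
 [608.19153171 265.57076896]
 [201.96108868 163.42579366]
 [608.19153171 265.57076896]
 [606.12371488 102.35516628]
 [310.46453773 368.85129747]]
```

View pics/w1.png

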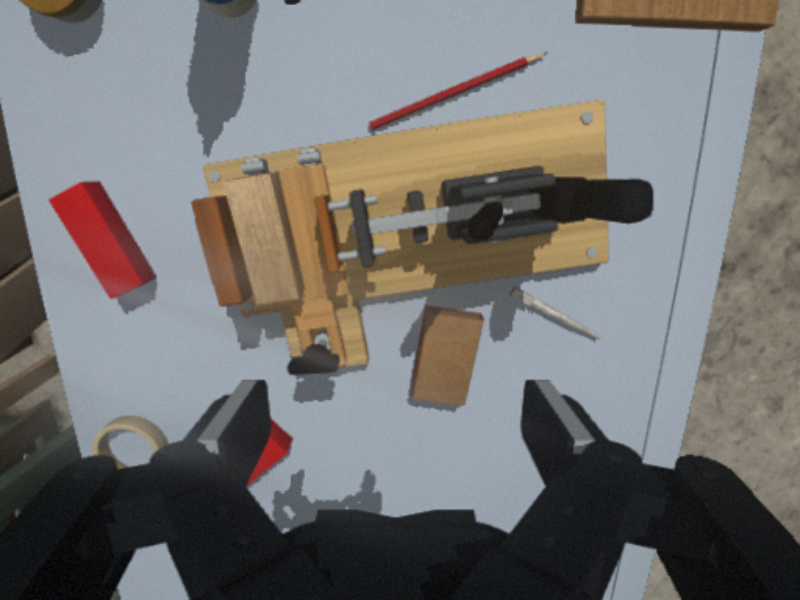

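The wrist view matches the coarse fit to within a few px. It shows the board, the pine offcut (265,240), the pad (326,233), lever tip (487,215), handle (620,200), and the wing bar (315,358) running nearly along world y. Now I refine the fit and take a close view of the knob.

Run:
```python
from h import *
import json
C=cam("top");S=cam("scene")
o1={k:np.array(v) for k,v in json.load(open("w1.json")).items()}
A=[([[85,-230,18],[-85,-230,18],[85,190,18]],np.array([[521,212],[540,290],[322,255]])*.64,C),
([[-85,-230,18],[85,-230,18],[-125,100,101]],np.array([[486,436],[553,393],[371,297]])*.64,S),
([[85,-230,18],[-85,-230,18],[85,190,18],[50,150,100],[-50,150,100]],np.array([[605,101],[608,265],[204,164],[222,195],[243,303]])*.64,cam("wrist",o1))]
q,r=fit(A,[612,-35,.1445]);print(q,r.round(1))
qw,r=fit(A[2:],q);print("wrist only",qw,r.round(1))
json.dump(list(q),open("q.json","w"))
k=j2w([-125,100,88],q)[0];print("knob",k,"trig",j2w([0,-64,184],q))
move_l([k[0]-45,k[1],210],[180,0,0])
o=get_obs();im=get_image("wrist")
Cw=cam("wrist",o);uv=proj([k,k+[0,0,13]],Cw);print(uv,o["t"])
for t in("screw_grip","screw_angle","block"):
  for d in regions_of(t,"wrist")[:2]:
    print(t,round(d["score"],2),np.round(d["extent"]),cv2.minAreaRect(np.argwhere(d["region"])[:,::-1].astype(np.float32)))
u,v=uv[1].astype(int);cv2.imwrite("pics/w2raw.png",im[:,:,::-1])
cr=im[max(0,v-75):v+75,max(0,u-100):u+100];print(max(0,v-75),max(0,u-100),cr.shape)
cv2.imwrite("pics/w2.png",cv2.resize(cr[:,:,::-1],None,fx=4,fy=4,interpolation=2))
json.dump({k:list(np.ravel(o[k])) for k in("tcp_pos","ee_rot")},open("w2.json","w"))
```

```text
[ 6.12371025e+02 -3.55749897e+01  1.46997830e-01] [-0.9 -0.8  1.3 -0.5 -1.6 -0.6 -1.5  0.2  0.9  1.  -0.5  1.   0.9  0.5
  0.6 -0.  -1.  -0.1 -3.4  0.   0.5  0.1]
wrist only [ 6.12435168e+02 -3.57200113e+01  1.47425371e-01] [ 1.   0.4  0.7 -0.1 -0.9 -0.1 -3.3  0.   0.6  0.1]
knob [474.07221686  45.03791073  88.        ] trig [[621.74504112 -98.88476633 184.        ]]
[[252.88208422 144.2467429 ]
 [252.90484713 145.76770323]] 5.075
screw_grip 0.9 [252. 143.  55.  28.] ((250.7538604736328, 141.96923828125), (29.399106979370117, 52.03087615966797), 70.55996704101562)
screw_angle 0.77 [254. 141.  48.  27.] ((252.0, 141.0), (28.0, 52.0), 90.0)
block 0.9 [209.  40.  61.  76.] ((208.83724975585938, 36.411067962646484), (83.12730407714844, 52.599021911621094), 79.99201965332031)
block 0.84 [46. 48. 86. 97.] ((41.428916931152344, 41.84844970703125), (113.20807647705078, 51.686031341552734), 61.29404830932617)
70 152 (150, 200, 3)
```

View pics/w2.png

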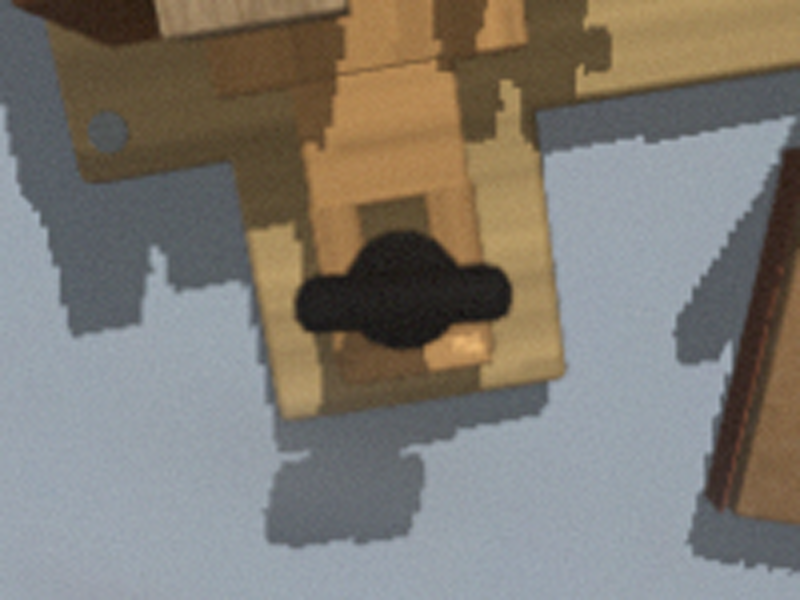

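The crop shows the wing bar from (300,305) to (510,290), centred within 1 px of the predicted axis. That puts the bar at about 94° in world and the screw at about -1.50 rad, which is in range. Next I turn the knob clockwise.

Run:
```python
from h import *
import json,station
q=json.load(open("q.json"));yj=np.degrees(q[2])
o2={k:np.array(v) for k,v in json.load(open("w2.json")).items()}
e=unproj(np.array([[300,305],[510,290]])/4+[152,70],101,cam("wrist",o2));d=e[0]-e[1];b=np.degrees(np.arctan2(d[1],d[0]))
print("bar",e,b,"screw",np.radians(yj-b),"len",np.linalg.norm(d)); g=station.grasp_offset if hasattr(station,"grasp_offset") else None;print("go",g)
k=j2w([-125,100,88],q)[0]
go=g if g else 10
z=max(88-go,77)
grip(45,30)
goto([k[0],k[1],z+70],[180,0,b]);move_l([k[0],k[1],z],[180,0,b],80)
o=get_obs();print(o["tcp_pos"],o["ee_rot"],o["wrist_force"])
grip(0,30);o=get_obs();print("w",o["grip_width"],o["grip_force"],o["wrist_force"],o["moment"])
for a in np.linspace(b,yj,6)[1:]:goto([k[0],k[1],z],[180,0,a])
wait(.2);o=get_obs();print(o["ee_rot"],o["wrist_force"],o["moment"],o["t"])
grip(45);move_l([k[0],k[1],z+70],None,120)
move_l([k[0]-45,k[1],210],[180,0,0])
o=get_obs();im=get_image("wrist");print(o["t"])
cr=im[70:220,152:352];cv2.imwrite("pics/w3.png",cv2.resize(cr[:,:,::-1],None,fx=4,fy=4,interpolation=2))
print(proj(j2w([[-150,100,101],[-100,100,101]],q),cam("wrist",o))*4-[152*4,280])
```

```text
bar [[473.64923828  68.58070618 101.        ]
 [477.03103771  20.94931084 101.        ]] 94.06114986783152 screw -1.494678933400875 len 47.75129725281592
go 18.700000000000003
[474.70471451  45.01810496  77.54206996] [1.79929735e+02 8.11110286e-03 9.40624562e+01] [-0.31276696 -0.24241622  0.02506483]
w 11.440305199605021 35.08950591087341 [1.82749718 0.64043994 1.32914644] [ 0.02843119 -0.13016206  0.04759218]
[-1.79995504e+02 -1.15641992e-01  8.70036303e+00] [1.54525733 1.23315298 5.02890707] [ 0.22493253 -0.28158565 -0.02792624] 10.775
12.6
[[420.6251847  404.84976021]
 [388.39155132 183.26756459]]
```

View pics/w3.png

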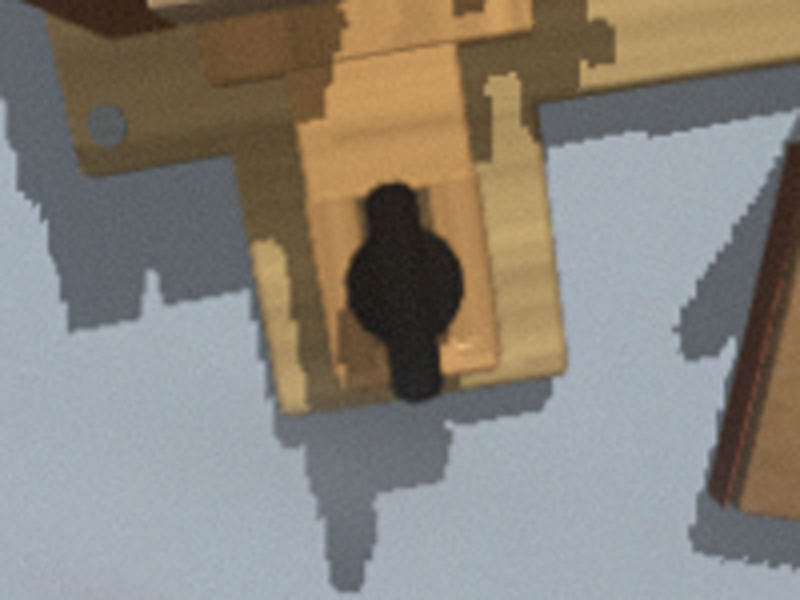

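The bar now runs from (393,185) to (415,400), along jig x to within about 2.5°. That leaves a tilt error of about 0.002 rad, so the rest is level. Now the trigger: approach along the lever, grip its free sides, and look at the jaw from there.

```bash
cat >> h.py <<'E'
import json,station
q=json.load(open("q.json"));yj=np.degrees(q[2]);GO=station.grasp_offset
RJ=Ro.from_euler("z",q[2]).as_matrix()
def trig(a,back=0):
    L=.3-a;u=np.array([0,np.sin(L),np.cos(L)])
    p=j2w(np.array([0,-90,100])+u*(88-GO+back),q)[0]
    R=RJ@Ro.from_euler("x",-L).as_matrix()@Ro.from_euler("xyz",[180,0,90],degrees=True).as_matrix()
    return p,Ro.from_matrix(R).as_euler("xyz",degrees=True)
def stroke(a0,a1,n,speed=60):
    for a in np.linspace(a0,a1,n+1)[1:]:
        move_l(*trig(a),speed)
def fy(o):  # force and moment in jig frame
    return RJ.T@np.array(o["wrist_force"])
def ang(o):
    t=np.array(o["tcp_pos"])-[*q[:2],0];t=RJ.T@t;return .3-np.arctan2(t[1]+90,t[2]-100)
E
python3 - <<'E'
from h import *
for a in(0,.3,.6):print(a,trig(a),solve_ik(*trig(a)))
grip(60,40)
move_l([400,45,290],[180,0,0]);goto(*trig(0,90))
o=get_obs();im=get_image("wrist");C=cam("wrist",o)
uv=proj(j2w([[8,-59,201],[-8,-59,201],[0,40,91],[0,106,88],[0,150,100]],q),C);print(uv.round(0),uv/.64,o["t"])
for t in("trigger","jaw","pad","block"):
  for d in regions_of(t,"wrist")[:2]:print(t,round(d["score"],2),np.round(d["extent"]))
cv2.imwrite("pics/w4.png",cv2.resize(im[:,:,::-1],(800,600)))
E
```

```text
0 (array([ 622.55361589, -104.3456794 ,  166.2048187 ]), array([180.        ,  17.18873385,  98.42235526])) [ -8.03526019  14.95286078  98.27868032 -18.54445539  63.01452056
  -8.52757359]
0.3 (array([ 625.55323524, -124.6043631 ,  169.3       ]), array([180.        ,   0.        ,  98.42235526])) [-17.56595097  17.16592718  93.56669987   0.          69.26737295
 -25.98830622]
0.6 (array([ 628.55285459, -144.86304679,  166.2048187 ]), array([180.        , -17.18873385,  98.42235526])) [-25.90650005  23.27059556  87.45829972  14.37117727  79.49798019
 -38.23172231]
[[ 265.  214.]
 [ 244.  214.]
 [ 254.   52.]
 [ 254.  -39.]
 [ 254. -120.]] [[ 413.51825919  335.12894314]
 [ 380.57830605  335.10985789]
 [ 396.91977092   81.196326  ]
 [ 397.19068088  -61.38659339]
 [ 397.51004351 -187.72982296]] 15.1417
trigger 0.78 [257. 197.  28.  48.]
jaw 0.76 [256.  97.  84. 158.]
pad 0.78 [255.  52.  80.  64.]
```

View pics/w4.png

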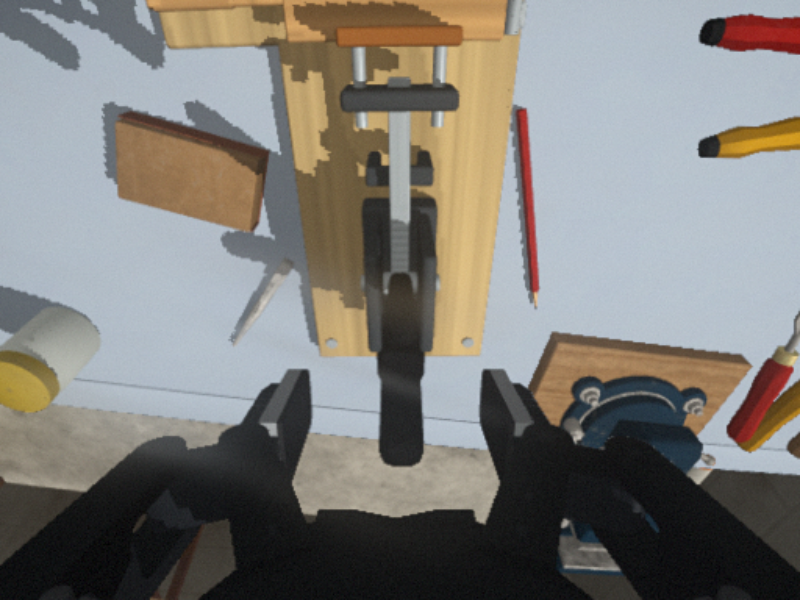

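The view matches: the lever top is at (400,320), pad top at (400,36), jaw plate at (400,98), and the lever is centred between the fingers. Next I grip it and make one measured stroke.

```bash
cat >> h.py <<'E'
def look(fn=None):
    o=get_obs();im=get_image("wrist");C=cam("wrist",o);r={}
    for t,z in(("pad",91),("jaw",89),("block",88)):
        for d in regions_of(t,"wrist")[:2]:
            c,rr,w,h=d["extent"];e=unproj([[c,rr-h/2],[c,rr+h/2]],z,C)
            y=((e-[*q[:2],0])@RJ)[:,1];x=((e-[*q[:2],0])@RJ)[0,0]
            r.setdefault(t,[]).append((round(d["score"],2),round(x),*np.round(y,1)))
    if fn:cv2.imwrite(fn,im[:,:,::-1])
    return r
E
python3 - <<'E'
from h import *
e=unproj([[256,17.3],[256,28.8]],91,cam("wrist",get_obs()));print("pad y",((e-[*q[:2],0])@RJ)[:,1])
move_l(*trig(0),80);o=get_obs();print(fy(o),o["t"])
grip(0,40);wait(.2);o=get_obs();print("w",o["grip_width"],o["grip_force"],fy(o),ang(o))
f0=fy(o)
for a in np.arange(.06,.581,.065):
    move_l(*trig(a),60);o=get_obs();print(round(a,3),round(ang(o),3),(fy(o)-f0).round(1))
print(look("pics/s1.png"),o["t"],o["grip_width"])
E
```

```text
pad y [66.75425195 58.09572403]
[0.22011429 0.83914654 0.76821809] 16.6667
w 15.407907904056305 42.78492450714111 [ 5.8085891   0.57256531 -1.6172634 ] 0.0021080369179504177
0.06 0.06 [-0.1  1.6 -0.4]
0.125 0.121 [-0.2  1.   0. ]
0.19 0.172 [0.2 3.5 0.1]
0.255 0.228 [0.6 5.  0.5]
0.32 0.291 [1.2 4.5 1.3]
0.385 0.353 [0.9 5.1 1. ]
0.45 0.415 [1.2 5.4 1.6]
0.515 0.478 [1.4 5.7 3. ]
0.58 0.543 [1.  6.1 3. ]
{'pad': [(0.7, 2, np.float64(76.4), np.float64(18.9)), (0.17, 3, np.float64(81.6), np.float64(-79.3))], 'jaw': [(0.56, 2, np.float64(82.6), np.float64(-80.5))], 'block': [(0.61, 7, np.float64(93.8), np.float64(81.5))]} 19.5833 15.88685601042646
```

Run:
```python
from h import *
o=get_obs();print(ang(o),o["t"])
im=cv2.imread("pics/s1.png")
uv=proj(j2w([[0,y,91] for y in(60,70,80,90)]+[[0,150,100],[0,106,88],[0,100,88]],q),cam("wrist",o))
print((uv/.64).round(1));cv2.imwrite("pics/s1b.png",cv2.resize(im,(800,600)))
```

```text
0.5401665077595388 19.7833
[[ 390.6   55.4]
 [ 390.6   37.7]
 [ 390.6   20.1]
 [ 390.7    2.6]
 [ 390.8 -113.8]
 [ 390.7  -21.1]
 [ 390.7  -10.9]]
```

View pics/s1b.png

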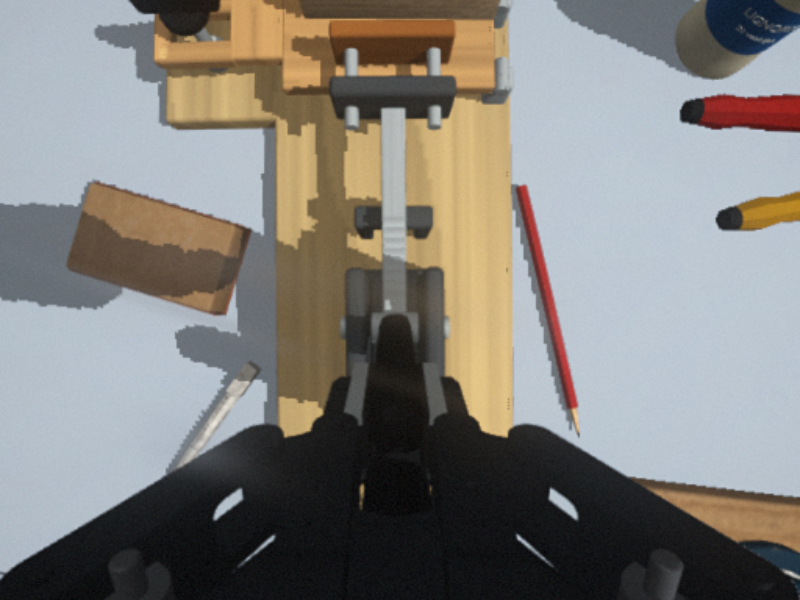

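The view shows the lever held between the fingers. The pad's front top edge is at row 21, so y≈79.5 and J≈39.5. Engagement started at about 0.16 rad, which agrees with 6 mm teeth. The plan is to squeeze on to about 0.58, return, and stroke again, for 18 mm per stroke. I will track the jaw plate's front edge to follow the travel.

```bash
cat >> h.py <<'E'
def platefront(fn):
    o=get_obs();im=get_image("wrist");C=cam("wrist",o);cv2.imwrite(fn,im[:,:,::-1])
    # dark plate columns, jig x -28..-32 side strip clear of pins; first dark run start
    ys=np.arange(20,100,.5);g=cv2.cvtColor(im,cv2.COLOR_RGB2GRAY).astype(np.float32);out=[]
    for x in(-32,-15,15,32):
        uv=proj(j2w(np.c_[np.full(len(ys),x),ys,np.full(len(ys),89.)],q),C).astype(np.float32)
        v=cv2.remap(g,uv[:,:1],uv[:,1:],1,borderMode=cv2.BORDER_REPLICATE)[:,0]
        d=cv2.blur(v[:,None],(1,5))[:,0];k=np.argmax(d[4:]-d[:-4])+2;out.append(ys[k]-8)
    return np.round(out,1),ang(o),fy(o).round(1)
E
python3 - <<'E'
from h import *
print("J",platefront("pics/s2.png"))
def go(t,n):
    a0=ang(get_obs())
    for a in np.linspace(a0,t,n+1)[1:]:
        move_l(*trig(a),60);o=get_obs();print(round(a,3),round(ang(o),3),fy(o).round(1))
go(.615,2);print("J",platefront("pics/s3.png"))
for a in(.4,.2,.0,-.02):move_l(*trig(a),80)
o=get_obs();print(ang(o),fy(o),o["grip_width"]);go(.3,4)
print("J",platefront("pics/s4.png"),get_obs()["t"])
E
```

```text
J (array([64.5, 42. , 42.5, 42.5]), np.float64(0.5401665077595388), array([5.9, 6.5, 0.9]))
0.578 0.538 [6.8 4.9 1.2]
0.615 0.574 [6.7 5.6 1.1]
J (array([65.5, 43. , 43.5, 43.5]), np.float64(0.5738517284625493), array([6.7, 5.6, 1.1]))
0.019379077879250972 [ 4.45222689 -6.28504444 -0.85950984] 15.118187650352175
0.09 0.094 [5.2 2.6 0.4]
0.16 0.144 [5.3 4.9 0.3]
0.23 0.206 [6.3 5.9 0.5]
0.3 0.273 [5.9 5.2 0.7]
J (array([50. , 50.5, 50.5, 50.5]), np.float64(0.27254392620041684), array([5.9, 5.2, 0.7])) 22.775
```

Run:
```python
from h import *
im=cv2.imread("pics/s4.png");o=get_obs();C=cam("wrist",o)
print(proj(j2w([[35,y,89] for y in(50,60,70)]+[[0,87,91],[0,90,91]]+[[0,-4+J,89] for J in(48,51)],q),C).round(1))
c=im[0:110,190:320];cv2.imwrite("pics/s4c.png",cv2.resize(c,None,fx=5,fy=5,interpolation=2))
```

```text
[[297.6  22.5]
 [298.1   7.2]
 [298.7  -8.3]
 [249.4 -37.3]
 [249.4 -42.2]
 [249.5  31.2]
 [249.5  26.7]]
```

View pics/s4c.png

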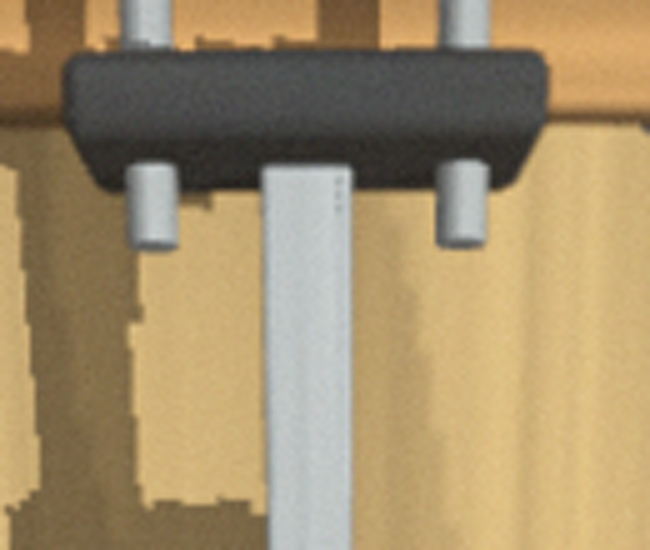

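The crop shows the plate's front edge at row 48, which gives J≈50.4. The pad edge implies about 3 mm less, so the absolute value needs a better view. I finish this stroke, which stays below loading, return, release, and look straight down.

Run:
```python
from h import *
for a in np.linspace(.3,.615,6)[1:]:
    move_l(*trig(a),60);o=get_obs();print(round(a,3),round(ang(o),3),fy(o).round(1))
print("J",platefront("pics/s5.png"))
for a in(.4,.2,.0):move_l(*trig(a),90)
o=get_obs();print(ang(o),fy(o),o["t"]);grip(40)
move_l(*trig(0,75),150)
v=j2w([0,45,290],q)[0]
goto(v,[180,0,yj+90]);wait(.2)
o=get_obs();im=get_image("wrist");C=cam("wrist",o);cv2.imwrite("pics/v1raw.png",im[:,:,::-1])
cp=-C[2].T@C[3];print("cam jig",RJ.T@(cp-[*q[:2],0]),o["t"])
uv=proj(j2w([[0,150,100],[0,106,88],[0,100,91],[0,68,89],[0,56,89]],q),C);print(uv.round(1))
json.dump({k:list(np.ravel(o[k])) for k in("tcp_pos","ee_rot")},open("v1.json","w"))
u,w=uv[2].astype(int);r0=max(0,w-75);print("crop",r0,u-80)
c=im[r0:r0+150,u-80:u+80];cv2.imwrite("pics/v1.png",cv2.resize(c[:,:,::-1],None,fx=4,fy=4,interpolation=2))
```

```text
0.363 0.331 [6.3 5.5 0.9]
0.426 0.393 [5.9 6.  1.6]
0.489 0.455 [6.1 6.5 0.9]
0.552 0.517 [5.4 5.9 0.8]
0.615 0.577 [6.4 6.  1.9]
J (array([83. , 61. , 61. , 61.5]), np.float64(0.5770746663928157), array([6.4, 6. , 1.9]))
0.03854883179779717 [ 2.81225429 -7.61207232  0.73080873] 25.1417
cam jig [ -1.20845266 118.52191702 430.95507995] 26.8417
[[255.2  83.6]
 [255.1 123.5]
 [255.1 128.8]
 [255.  155.2]
 [255.  164.8]]
crop 53 175
```

View pics/v1.png

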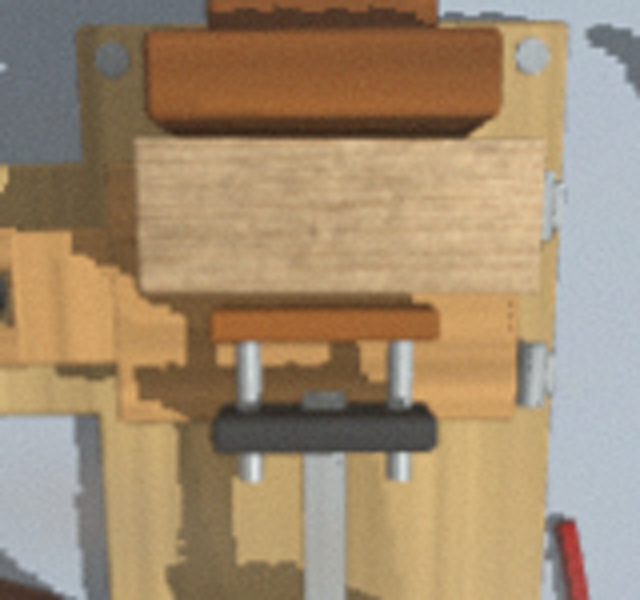

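Top-down crop: the fixed jaw's face edge is at row ~118, the block spans rows 138–292, the pad 308–340 and the plate 404–452. Converting these to jig coordinates and checking against the known sizes:

Run:
```python
from h import *
o={k:np.array(v) for k,v in json.load(open("v1.json")).items()};C=cam("wrist",o)
for n,r,z in(("fixed",118,100),("fixbot",137,60),("blkF",138,88),("blkB",292,88),("padF",308,91),("padB",340,91),("plF",404,89),("plB",452,89)):
    e=unproj([[255,r/4+53]],z,C);print(n,((e-[*q[:2],0])@RJ)[0,1].round(1))
im=cv2.imread("pics/v1raw.png");g=im.astype(np.float32)[:,235:250].mean(1)
print(np.c_[np.arange(78,170),g[78:170].round(0)].astype(int)[:, [0,1,3]].tolist())
```

```text
fixed 151.2
fixbot 149.5
blkF 146.9
blkB 103.1
padF 98.6
padB 89.1
plF 69.4
plB 54.4
[[78, 53, 158], [79, 53, 159], [80, 51, 151], [81, 47, 137], [82, 38, 103], [83, 35, 82], [84, 34, 78], [85, 28, 61], [86, 30, 63], [87, 65, 114], [88, 117, 188], [89, 120, 190], [90, 128, 195], [91, 127, 192], [92, 118, 186], [93, 120, 187], [94, 124, 189], [95, 122, 188], [96, 124, 189], [97, 118, 184], [98, 116, 184], [99, 123, 188], [100, 120, 186], [101, 120, 187], [102, 122, 189], [103, 120, 187], [104, 113, 183], [105, 122, 189], [106, 122, 187], [107, 120, 185], [108, 121, 187], [109, 125, 189], [110, 117, 182], [111, 111, 179], [112, 115, 181], [113, 119, 184], [114, 116, 181], [115, 119, 186], [116, 117, 185], [117, 120, 187], [118, 126, 191], [119, 123, 190], [120, 122, 192], [121, 125, 194], [122, 126, 191], [123, 118, 186], [124, 121, 189], [125, 110, 175], [126, 76, 136], [127, 55, 116], [128, 50, 109], [129, 40, 96], [130, 40, 117], [131, 49, 152], [132, 53, 164], [133, 53, 164], [134, 52, 163], [135, 52, 164], [136, 52, 164], [137, 51, 152], [138, 79, 150], [139, 111, 173], [140, 122, 186], [141, 124, 190], [142, 123, 187], [143, 118, 177], [144, 105, 149], [145, 97, 130], [146, 98, 131], [147, 97, 132], [148, 97, 133], [149, 100, 136], [150, 99, 138], [151, 97, 138], [152, 94, 133], [153, 76, 104], [154, 60, 73], [155, 51, 59], [156, 45, 53], [157, 54, 61], [158, 66, 70], [159, 74, 77], [160, 76, 79], [161, 75, 78], [162, 73, 77], [163, 72, 76], [164, 70, 73], [165, 68, 74], [166, 96, 128], [167, 125, 173], [168, 134, 185], [169, 133, 184]]
```

The sizes check out: block 43.8 mm and pad 9.5 mm. That gives J≈58.7 with 7.9 mm left until the block is seated, so another 17.9 mm brings the pad to half travel at about a≈0.57. This stroke can't bottom out the pad, because a=0.6 gives about 10.8 mm. Re-grip and make the final stroke.

Run:
```python
from h import *
goto(*trig(0,75));move_l(*trig(0),80);grip(0,40);wait(.2)
o=get_obs();print(ang(o),o["grip_width"],fy(o),o["t"])
c=0
for c in np.r_[np.arange(.06,.55,.06),np.arange(.56,.68,.012)]:
    move_l(*trig(c),50);o=get_obs();a=ang(o);print(round(c,3),round(a,3),fy(o).round(1))
    if a>.567:break
wait(.3);print("J",platefront("pics/s6.png"),get_obs()["t"])
im=get_image("top");cv2.imwrite("pics/top9.png",im[:,:,::-1])
c=im[120:240,190:350];cv2.imwrite("pics/top9c.png",cv2.resize(c[:,:,::-1],None,fx=5,fy=5,interpolation=2))
print(look("pics/s7.png"))
```

```text
0.004661722660086909 15.526342805534041 [ 4.09312445 -0.75268172 -1.93106995] 29.0
0.06 0.046 [ 4.8  4.4 -1. ]
0.12 0.096 [ 5.9  5.4 -1. ]
0.18 0.15 [ 6.7  5.6 -1.1]
0.24 0.208 [ 6.1  6.3 -1. ]
0.3 0.263 [6.1 6.7 0.8]
0.36 0.324 [6.1 5.5 0.4]
0.42 0.38 [6.5 6.6 0.9]
0.48 0.436 [7.2 7.4 0.9]
0.54 0.491 [5.6 7.5 0.5]
0.56 0.508 [6.  8.6 1.4]
0.572 0.519 [6.3 7.9 1.9]
0.584 0.53 [6.1 8.3 1.5]
0.596 0.542 [6.8 8.2 2.4]
0.608 0.554 [5.9 8.  2. ]
0.62 0.566 [5.6 6.9 2.7]
0.632 0.578 [6.5 8.2 1.5]
J (array([90. , 34.5, 34. , 34.5]), np.float64(0.5770299070517073), array([6.2, 7.7, 1.4])) 33.35
{'pad': [(0.75, 0, np.float64(98.6), np.float64(44.1))], 'jaw': [(0.78, 2, np.float64(100.8), np.float64(-76.2))], 'block': [(0.58, 7, np.float64(101.8), np.float64(85.7)), (0.54, -41, np.float64(103.1), np.float64(-194.6))]}
```

Run:
```python
from h import *
a=cv2.imread("pics/s5.png")[0:80,195:305];b=cv2.imread("pics/s6.png")[0:80,195:305];t=cv2.imread("pics/top9.png")[140:220,190:300]
A=np.hstack([cv2.resize(x,(400,290),interpolation=2) for x in(a,b)])
B=np.hstack([cv2.resize(t,(400,290),interpolation=2),cv2.resize(cv2.imread("pics/scene0.png")[0:290,0:400]*0,(400,290))])
cv2.imwrite("pics/cmp.png",np.vstack([A,B]))
C=cam("wrist",get_obs())
print(proj(j2w([[0,y,89] for y in(60,70,80,85,90,95,100)],q),C)[:,1].round(1))
print(proj(j2w([[0,y,61] for y in(90,95,100)],q),C)[:,1].round(1))
for n in("s5","s6"):
    g=cv2.imread(f"pics/{n}.png").astype(np.float32);print(n,[(i,int(g[i,232:240,2].mean()),int(g[i,258:266,2].mean())) for i in range(0,60)])
```

```text
[44.  33.5 23.  17.8 12.7  7.5  2.4]
[32.  27.3 22.6]
s5 [(0, 161, 159), (1, 161, 158), (2, 162, 158), (3, 160, 160), (4, 162, 159), (5, 160, 155), (6, 151, 143), (7, 135, 127), (8, 109, 100), (9, 83, 79), (10, 82, 76), (11, 82, 79), (12, 81, 79), (13, 79, 79), (14, 80, 78), (15, 80, 76), (16, 79, 77), (17, 78, 75), (18, 78, 76), (19, 77, 73), (20, 74, 72), (21, 74, 72), (22, 76, 76), (23, 78, 71), (24, 78, 67), (25, 76, 64), (26, 72, 57), (27, 75, 71), (28, 124, 121), (29, 200, 163), (30, 207, 161), (31, 162, 111), (32, 73, 68), (33, 71, 72), (34, 76, 73), (35, 75, 72), (36, 71, 71), (37, 71, 71), (38, 72, 71), (39, 71, 71), (40, 68, 68), (41, 65, 65), (42, 61, 61), (43, 55, 55), (44, 48, 48), (45, 43, 44), (46, 43, 45), (47, 44, 45), (48, 45, 45), (49, 43, 44), (50, 46, 43), (51, 45, 43), (52, 44, 45), (53, 46, 59), (54, 45, 62), (55, 43, 63), (56, 45, 62), (57, 46, 63), (58, 42, 61), (59, 40, 59)]
s6 [(0, 162, 159), (1, 156, 153), (2, 141, 135), (3, 120, 114), (4, 92, 89), (5, 81, 77), (6, 80, 79), (7, 84, 80), (8, 80, 78), (9, 80, 78), (10, 79, 78), (11, 79, 78), (12, 78, 77), (13, 79, 77), (14, 78, 76), (15, 72, 70), (16, 65, 66), (17, 71, 70), (18, 75, 73), (19, 73, 72), (20, 74, 72), (21, 69, 68), (22, 70, 73), (23, 71, 70), (24, 69, 68), (25, 64, 63), (26, 61, 61), (27, 56, 55), (28, 49, 48), (29, 41, 44), (30, 46, 44), (31, 44, 42), (32, 42, 44), (33, 46, 44), (34, 44, 44), (35, 45, 44), (36, 45, 44), (37, 44, 48), (38, 45, 56), (39, 44, 62), (40, 43, 63), (41, 44, 63), (42, 43, 60), (43, 44, 60), (44, 42, 60), (45, 39, 58), (46, 42, 59), (47, 66, 96), (48, 104, 141), (49, 112, 148), (50, 113, 152), (51, 118, 155), (52, 123, 159), (53, 125, 162), (54, 125, 165), (55, 127, 164), (56, 124, 160), (57, 121, 148), (58, 122, 148), (59, 120, 147)]
```

View pics/cmp.png

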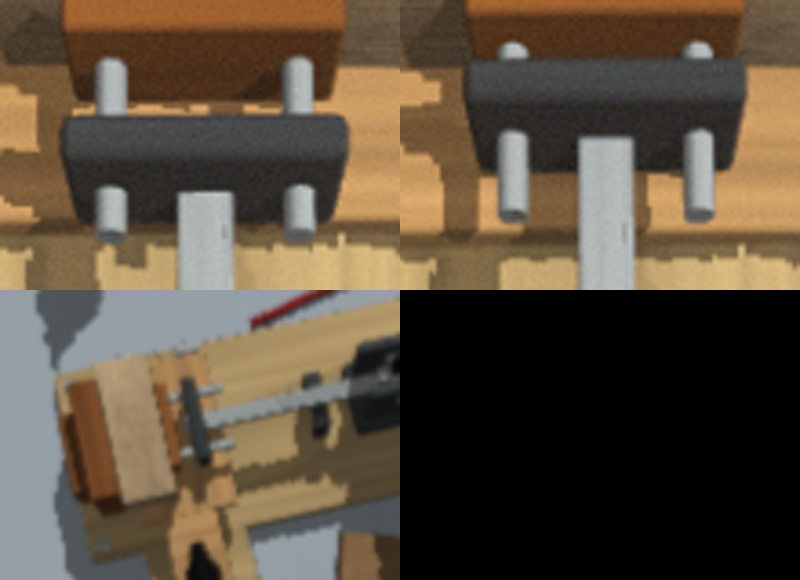

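In the comparison, s5 and s6 were taken at the same arm pose. The plate moved 15.1 mm and the pad 4.4 mm before stopping, so the pad is compressed about 10.7 mm, roughly halfway. The top view shows the offcut flat against the fixed jaw with the pad on it. The trigger is held at about 0.577 rad, so I'm handing in.

Run:
```python
from h import *
o=get_obs();print(ang(o),fy(o),o["grip_width"],o["t"]);print(sign_off())
```

```text
0.5767602107536176 [7.39346803 8.06622106 2.53980136] 15.383630220195402 33.6
the job is handed in; nothing more can be done
None
```

The job is handed in at 33.6 s: the work rest was levelled first (about 0.002 rad off by my measurement), and the offcut is clamped against the fixed jaw with the pad compressed about 10.7 mm of its 20 mm and the trigger still held squeezed; sign-off returned no verdict.

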